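# Lock the closure of a glaze mill jar

### The arm

A 6-joint arm with a two-finger parallel gripper is mounted at the origin on the work surface. World frame = base frame: x ahead of the robot, y to its left, z up, the work surface at z = 0. Lengths are in m, angles in rad, forces in N, time in s.
With the tool pointing down it reaches from about 0.25 to 0.725 m from the base axis. Payload 4 kg.
Tool frame: the origin (TCP) lies midway between the tips of the shut fingers; the grasp point (between the pads) lies 19 mm behind it; z points along the fingers, y is the line along which they close (so a half turn about z gives the same grasp; the last joint's range is limited). The gripper opens to 85 mm and grips with 20 to 120 N. Pads are 22 mm wide; open, the fingers measure 114 mm over their backs; the gripper's body (76 mm by 85 mm) begins 54 mm behind the grasp point. The pads swing forward as they close: fully open they stand 13 mm farther back than shut.
Start: joints at [-1.196, 0.241, 0.005, 1.335, 0, 1.571], TCP at [0.183, -0.465, 0.231] pointing down, gripper open.
Joint ranges: [-2.72, 2.72], [-1.05, 1.87], [-1.09, 1.28], [-1.99, 2.15], [-1.42, 1.44], [-3.14, 3.14]. Speed limits (rad/s): [2.79, 2.79, 3.14, 3.14, 3.14, 3.14].

### API

Orientations are given as a unit quaternion [x, y, z, w].
In Python, from workcell import get_obs, camera, job_done, silhouettes gives the robot as it stands. The module is installed in compiled form; this text tells all that it offers.
- The arm moves only by the tool drive_tool, never from a script. Its argument "increments" is a list of rows, each a list of 3 entries, a list of its own where there are three numbers: the shift along the world's x, y, z in mm, then the turn, a rotation vector about the world's x, y, z in degrees, then the opening, from 0 (shut) to 1 (fully open). A call has 1 to 8 rows; each row shifts and turns the commanded pose from where the row before left it; what a row does not reach is not made up. A row lasts 1/12 s, in which the tool goes at most 41.7 mm and 7.16 degrees, less where a joint would pass 70% of its speed; a pose out of reach is approached as far as the arm can. A call is refused whole if a number of a shift passes 41.7 or a number of a turn 7.16, either way. A call with a gripper value outside its range is refused whole. The fingers move at their own pace and stop on an object; the grip force is fixed at half the most. Time passes only in rows, so rows that do not move let the fingers close. It gives the time, the measured TCP pose, the force, the opening and the grip force at its end, in the units of the state.
- get_obs(): the state, without advancing time (a new reading comes with each control period).
- camera(name): name is "side" or "top" or "wrist"; returns a dict with "image" (384x512x3 uint8, red, green, blue), "K" (3x3 intrinsics, pixels), "k1" (the pictures are not rectified: a ray, as slopes to the right and down, at radius r is drawn at 1 + k1 r^2 times it, then the intrinsics apply), "view" (4x4, takes a point from world to camera coordinates). Camera axes: x right, y down, z forward; pixel columns grow to the right and rows downward; lengths in m; the calibration is good to about 2 mm. A picture is of the moment at which its call begins. There is no depth.
- job_done(): hands the job in; it is judged then, once.
Trained networks look in a picture, given as the dict that the camera call returned (one of the last four; its "shot" number tells which), for a name from the list of things; names that differ only in an ending like _2 or _b are one class to them, and where a whole thing is asked for, a point or a joint stands for the part that bears it (a point fixed in the world has none). Each returns a list of dicts, best first, with "conf" (0 to 1); they miss things now and then, are a little off and sometimes report something else, mostly with a low value. They report only what shows in the picture. A call takes as long as a camera call. They do not tell look-alikes from the thing itself.
- silhouettes(query, picture): "region" (384x512 bool, what is visible of it) and "bbox" ([left, top, right, bottom] in pixels, round what is visible of it).
The state is a dict: "clock": time; "joint_pos": joint angles; "joint_vel": joint speeds; "tau": joint torques, N m; "eef_pos": TCP position; "tool_rot": TCP orientation; "ft_force": force on the tool from outside, world axes, zero at the start; "ft_torque": the same for the moment, N m; "grip_width": finger opening in m; "grasp_force": force on a finger pad.
Only numpy, scipy, OpenCV 4.12 (cv2) and the standard library are available. Lean on these libraries where they do the work, as an engineer would, in place of code of your own. Each camera call takes 0.05 s, during which the arm holds its last target. There are 200 camera calls.

### The job

Close the loaded mill jar: take the closure off its rest pot by the red wing, let its toggle bar down through the slot in the jar's mouth, press the lid onto the orange seal and turn it a quarter turn, then let the bar rise fully home into its notch under the ledge and let go. The mouth ring sits a little off centre, so feel for the slot and be gentle: never force steel on the porcelain jar, and leave the other things on the bench where they are.

Things in the scene. Friction and masses are not known exactly. Their poses are not given: they have to be found in the camera images.
- closure: The jar's closure, one rigid piece, 0.24 to 0.36 kg; at the start its lid rests on the rest pot. Origin: centre of the lid's underside, z up, x along wing and toggle bar (half a turn makes no difference). Steel lid 100 mm across, 9 mm thick; below it a white tapered spigot, 79 mm across, narrowing to 68 mm at z = -10 mm, which centres in the seal; then a stem 11 mm thick.
- closure_wing (a point): Middle of the closure's red wing grip: 60 mm long (along x), 14 mm wide (along y), 28 mm tall, its underside 7 mm above the lid's top. The point is 30 mm above the closure's origin. Grip it across y, fingertips at least 3 mm above the lid's top.
- closure_bar (a point): Middle of the closure's steel toggle bar: 60 mm long, 12 mm wide and 12 mm tall, flat below, rounded on top and at the ends, along the closure's x (parallel to the wing), its centre line 26 mm below the closure's origin.
- jar: Heavy white porcelain mill jar with a blue band, upright, does not budge. 144 mm across, neck 124 mm. Origin: centre of its foot on the table, z up, x along the slot. The steel mouth ring was cemented in by hand: it sits, with ledge and seal, up to 5 mm off the jar's axis along x and along y and up to 0.8 mm too high or low, not seen in these poses; its directions agree with the jar's.
- jar_mouth (a point): Where the middle of the mouth ring's top would be if it sat true: on the jar's axis, 138 mm above its foot. Ring 104 mm outside, 80 mm bore. Lid underside above the ring's top: 22 mm when the bar lies on the ledge (slot missed), 9 mm on meeting the seal, below 3 mm for the bar to turn under the ledge, 1.5 mm at the very end, 6 mm with the bar home in the notch.
- jar_ledge (a point): Nominal middle of the slot in the brass ledge inside the mouth, 10 mm below point jar_mouth, axes as the jar's. Slot 70 mm long (x), 15 mm wide (y); ledge 7 mm thick. In its underside a notch, 15 mm wide and 3 mm deep, runs crosswise along y; the bar, turned 90 degrees either way, rises into it. Below, the jar is clear to 30 mm under the ledge's top.
- jar_seal (a point): Nominal middle of the top of the orange springy seal ring on the mouth ring, 9 mm above point jar_mouth; 99 mm outside, 81 mm inside. It gives straight down by up to 7.5 mm at 2.5 N per mm, then is solid. To turn the bar under the ledge takes about 12 N of push besides the closure's weight (16 N at the very end); let go, the seal lifts the bar into the notch.
- rest_pot: Small round terracotta pot, 92 mm across, 60 mm tall, open, standing upright; the closure's lid rests on its rim, toggle bar hanging inside. Origin: centre of its foot.
- coffee_cup: Lidded green coffee cup with a black straw, 86 mm wide, 112 mm tall without the straw. Bystander; origin at its underside.
- glaze_bottle: Clear glaze bottle with yellow cap, 60 mm wide, 150 mm tall. Bystander; origin at its underside.
- kiln_prop: Cream kiln prop, square post 42 x 42 mm, 75 mm tall. Bystander; origin at its underside.
- media_bowl: White bowl full of grinding balls, 120 mm wide, 55 mm tall. Bystander; origin at its underside.
- glaze_brush: Glaze brush with a pale wooden handle, lying flat. Bystander; origin at its underside.
- turning_tool: Wooden-handled turning tool lying flat, 160 mm long, 12 mm thick. Bystander; origin at its underside.
- glaze_tub: White glaze tub with a blue lid, 110 mm wide, 95 mm tall. Bystander; origin at its underside.
Mind the look-alikes: they are no part of the job. What is shaped like the closure but purple is not meant. Leave any green look-alike of the jar alone.

How it is judged:
By the outcome, as a careful person would: the job done as asked, in the order asked, and still so for the second after the job is handed in, with the robot touching nothing.
It also fails if it takes over 67 s, if anything falls off the work surface, if the arm or the gripper's body presses on something with over 40 N, if the wrist force passes 120 N, or if a joint passes its speed limit or range.

## Working session

There is one attempt and no reset: what is moved stays moved. The work goes in short steps, Python scripts to look and compute and a tool call to move; the robot and the scene stay as the last step left them, time stands still between calls to the robot, and variables do not carry over. Pictures are saved under pics/ and viewed, at most 10 in all, crops included, and the job is handed in when it is done.

Besides the shell and the picture viewer there is one more tool, called after "Request:" as name([rows], argument=value, ...), one row to a line, values as JSON. drive_tool: Moves the arm, as the interface text tells. Its arguments: {"type":"object","properties":{"increments":{"type":"array"}},"required":["increments"]}

```bash
mkdir -p pics; cat > h.py <<'E'
import numpy as np, cv2
from workcell import get_obs, camera, job_done, silhouettes
def ray(c,u,v):
    K=c["K"];p=np.array([(u-K[0,2])/K[0,0],(v-K[1,2])/K[1,1]]);q=p.copy()
    for _ in range(20): q=p/(1+c["k1"]*(q@q))
    R=c["view"][:3,:3];t=c["view"][:3,3]
    return -R.T@t, R.T@np.array([q[0],q[1],1])
def at(c,u,v,z):
    o,d=ray(c,u,v); return o+d*(z-o[2])/d[2]
def proj(c,P):
    P=np.atleast_2d(P);q=P@c["view"][:3,:3].T+c["view"][:3,3];s=q[:,:2]/q[:,2:]
    s=s*(1+c["k1"]*(s**2).sum(1,keepdims=True));K=c["K"]
    return s*[K[0,0],K[1,1]]+[K[0,2],K[1,2]]
def save(c,n,box=None,k=1):
    im=c["image"][:,:,::-1]
    if box: im=im[box[1]:box[3],box[0]:box[2]]
    cv2.imwrite("pics/"+n,cv2.resize(im,None,fx=k,fy=k,interpolation=cv2.INTER_CUBIC))
E
python3 - <<'E'
from h import *
a=camera("top");b=camera("side")
cv2.imwrite("pics/a.png",cv2.resize(np.vstack([a["image"],b["image"]])[:,:,::-1],(400*1,600)))
cv2.imwrite("pics/top.png",cv2.resize(a["image"][:,:,::-1],(800,600)))
for n,c in(("top",a),("side",b)):
  print(n,c["k1"],c["K"][0],np.linalg.inv(c["view"])[:3,3])
  for q in("closure","jar","rest_pot"):
    for s in silhouettes(q,c):print(n,q,round(s["conf"],2),s["bbox"])
print(get_obs())
E
```

```text
top -0.039977639112972155 [439.71558187   0.         253.28897112] [0.48665531 0.02300904 1.29173616]
top closure 0.94 [197.6, 236.1, 230.9, 273.0]
top closure 0.88 [190.3, 182.6, 229.3, 219.2]
top jar 0.79 [247.8, 231.8, 301.6, 282.9]
top jar 0.66 [308.1, 175.6, 363.8, 225.5]
side -0.06436627592198498 [350.48229003   0.         254.95277845] [0.23429035 0.70391485 0.65686095]
side closure 0.89 [281.5, 234.8, 326.8, 270.1]
side closure 0.66 [224.3, 210.2, 266.4, 245.0]
side closure 0.41 [113.8, 271.8, 175.5, 340.9]
side jar 0.96 [272.0, 129.5, 319.0, 191.1]
side jar 0.73 [300.7, 173.1, 360.2, 244.0]
side jar 0.59 [132.2, 204.8, 184.6, 244.1]
side rest_pot 0.55 [232.0, 238.9, 265.4, 258.9]
side rest_pot 0.44 [274.6, 128.0, 319.6, 191.4]
{'clock': 0.4, 'joint_pos': array([-1.19599673e+00,  2.40729812e-01,  4.79869731e-03,  1.33519102e+00,
       -4.13788036e-05,  1.57080230e+00]), 'joint_vel': array([ 2.74718338e-04, -2.20162011e-03,  1.44139369e-03,  3.24750846e-04,
        1.48418231e-05,  1.00855502e-03]), 'tau': array([-6.17513142e-04, -3.71780455e+01,  2.52330923e+01,  5.36227541e-03,
       -7.72424983e-05,  2.79240737e-06]), 'eef_pos': array([ 0.18299601, -0.4652053 ,  0.23116459]), 'tool_rot': array([ 9.82492529e-01,  1.86301913e-01, -5.06777686e-05, -1.56198904e-04]), 'ft_force': array([-0.69988634, -0.36635253,  0.76628871]), 'ft_torque': array([-0.04314217,  0.02399744, -0.01720803]), 'grasp_force': 0.0, 'grip_width': 0.08525905276336553}
```

View pics/top.png

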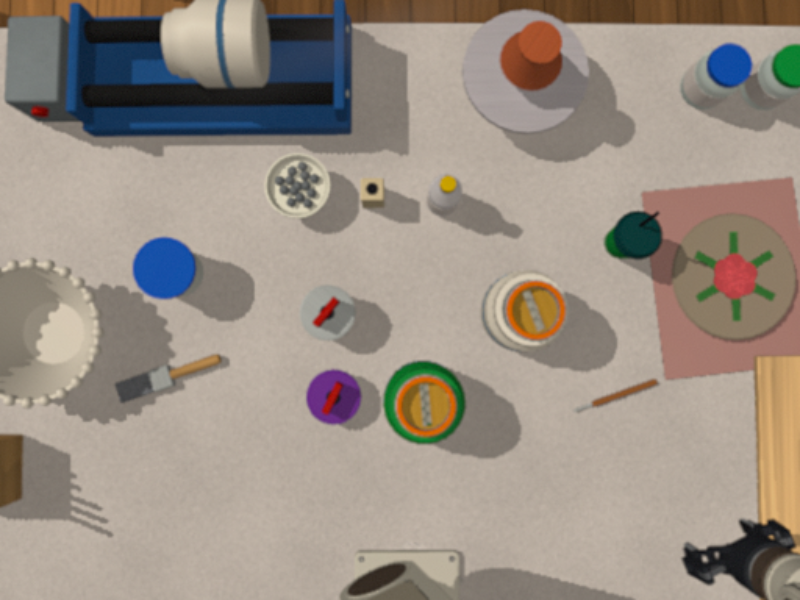

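View pics/a.png

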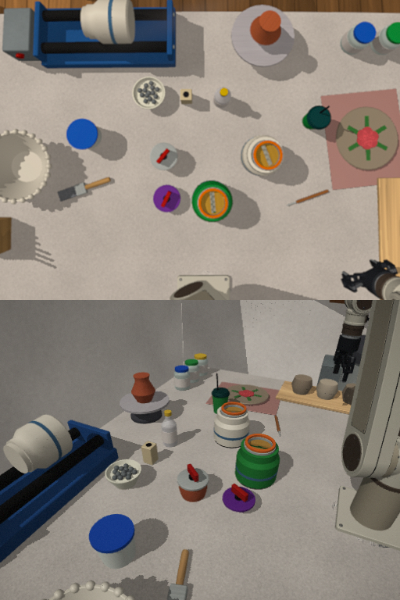

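The top view (800x600) shows these candidates:
- **Closure:** steel lid with red wing at (327,312), on the terracotta pot. The look-alike is purple, at (333,397).
- **Jar:** white with a blue band at (527,311). The look-alike is green, at (425,402).

I choose the steel closure and the white jar, and check them in one crop while measuring.

```bash
cat >> h.py <<'E'
def blob(c,kind,box):
    h=cv2.cvtColor(c["image"],cv2.COLOR_RGB2HSV).astype(int);H,S,V=h[...,0],h[...,1],h[...,2]
    if kind=="red": m=((H<6)|(H>174))&(S>190)&(V>60)
    if kind=="orange": m=(H>=6)&(H<=14)&(S>180)&(V>120)
    k=np.zeros(m.shape,bool);k[box[1]:box[3],box[0]:box[2]]=1
    m=(m&k).astype(np.uint8)
    n,l,s,ce=cv2.connectedComponentsWithStats(m)
    i=1+np.argmax(s[1:,4]); return (l==i)
def pts(c,m,z):
    v,u=np.nonzero(m); return np.array([at(c,a,b,z) for a,b in zip(u,v)])[:,:2]
def pca(p):
    d=p-p.mean(0);w,V=np.linalg.eigh(np.cov(d.T));return p.mean(0),np.degrees(np.arctan2(V[1,1],V[0,1]))%180,np.sqrt(w*12)
def outer(c,m,z):
    cs,_=cv2.findContours(m.astype(np.uint8),cv2.RETR_EXTERNAL,cv2.CHAIN_APPROX_NONE)
    h=cv2.convexHull(max(cs,key=len))[:,0]
    p=np.array([at(c,a,b,z) for a,b in h])[:,:2]
    e=cv2.fitEllipse((p*1000).astype(np.float32)); return np.array(e[0])/1000,e[1]
E
python3 - <<'E'
from h import *
a=camera("top");b=camera("side")
save(a,"crop.png",(180,160,380,290),4)
mr=blob(a,"red",(190,180,232,220)); print("wing top",mr.sum(),pca(pts(a,mr,.06+.044)))
mo=blob(a,"orange",(300,165,375,235)); print("seal",mo.sum(),outer(a,mo,.147))
mr=blob(b,"red",(220,200,270,250)); print("wing side",mr.sum(),pca(pts(b,mr,.06+.032)))
mo=blob(b,"orange",(265,120,325,175)); print("seal",mo.sum(),outer(b,mo,.147))
# slot: dark pixels? pca of grey in bore
h=cv2.cvtColor(a["image"],cv2.COLOR_RGB2HSV).astype(int)
m=(h[...,1]<70);k=np.zeros(m.shape,np.uint8)
c=outer(a,blob(a,"orange",(300,165,375,235)),.147)[0]
uv=proj(a,[*c,.128])[0];cv2.circle(k,(int(uv[0]),int(uv[1])),14,1,-1)
m=m&(k>0);print("slot",m.sum(),pca(pts(a,m,.128)))
E
```

```text
wing top 90 (array([0.53263666, 0.13669587]), np.float64(140.8677504385315), array([0.01251435, 0.05153338]))
seal 263 (array([ 0.53263483, -0.21821925]), (94.6495361328125, 95.22795867919922))
wing side 163 (array([0.5324376 , 0.14163371]), np.float64(134.92195763075492), array([0.01895427, 0.07361913]))
seal 195 (array([ 0.53261786, -0.21209026]), (94.67208099365234, 108.06670379638672))
slot 111 (array([ 0.53342843, -0.21792665]), np.float64(20.985175051567012), array([0.01165484, 0.06828305]))
```

View pics/crop.png

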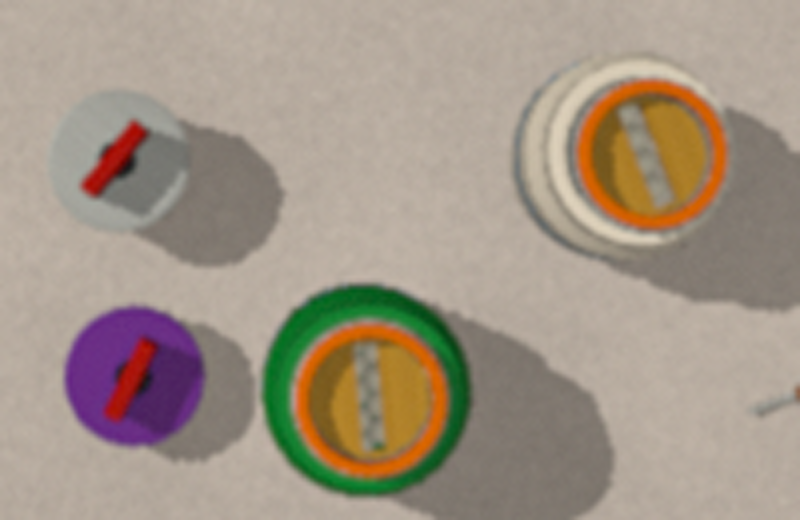

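The crop shows the steel lid with its red wing at (115,160) and the white jar with its orange seal at (650,150). Both choices hold. I'm going over the jar first for a close look with the wrist camera.

Request:
drive_tool([
  [[32,22.5,8],[0,0,6],1],
  [[32,22.5,8],[0,0,6],1],
  [[32,22.5,8],[0,0,6],1],
  [[32,22.5,8],[0,0,6],1],
  [[32,22.5,8],[0,0,6],1],
  [[32,22.5,8],[0,0,6],1],
  [[32,22.5,8],[0,0,6],1],
  [[32,22.5,8],[0,0,6],1],
])

```text
clock: 1.17
eef_pos: [0.4404, -0.2839, 0.2959]
tool_rot: [0.82, 0.572, 0.0, 0.0]
ft_force: [1.1, -1.0, -0.3]
grip_width: 0.0853
grasp_force: 0.0
```

Request:
drive_tool([
  [[32,22.5,8],[0,0,6],1],
  [[32,22.5,8],[0,0,6],1],
  [[30,22,8],[0,0,6],1],
  [[0,0,0],[0,0,0],1],
  [[0,0,0],[0,0,0],1],
])

```text
clock: 1.58
eef_pos: [0.5346, -0.2168, 0.3189]
tool_rot: [0.721, 0.692, -0.0, -0.0]
ft_force: [0.0, 1.2, 0.3]
grip_width: 0.0853
grasp_force: 0.0
```

```bash
python3 - <<'E'
from h import *
c=camera("wrist");save(c,"w1.png");o=get_obs();print(o["clock"],o["eef_pos"],o["tool_rot"],np.degrees(o["joint_pos"]))
print(np.linalg.inv(c["view"])[:3],c["K"][0],proj(c,[.533,-.218,.147]))
E
```

```text
1.6333 [ 0.53330437 -0.21775834  0.31880609] [ 7.22199363e-01  6.91684773e-01 -3.99325434e-04 -3.08703547e-04] [-2.21967045e+01  2.21253490e+01  2.47670994e+01  9.26926979e+01
 -2.73797190e-02  7.02760504e+01]
[[ 9.99198582e-01 -3.82324370e-02 -1.18521601e-02  5.37981096e-01]
 [-4.00256841e-02 -9.57093668e-01 -2.87001141e-01 -1.44213149e-01]
 [-3.70874351e-04  2.87245524e-01 -9.57856916e-01  4.61449284e-01]] [319.12224644   0.         256.21879064] [[254.33187176 176.41445699]]
```

View pics/w1.png

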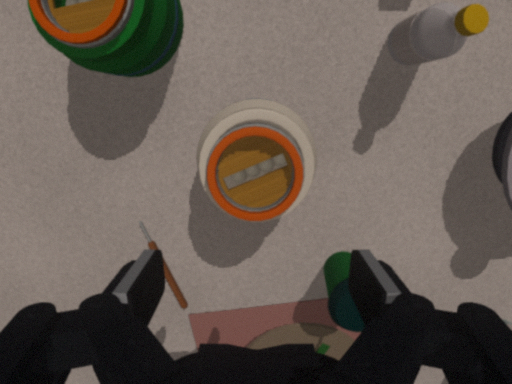

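The wrist view shows the white jar at (255,170), with its orange seal and grey slot clear. The green jar is at the upper left, and the cup and straw are at (345,290). Measuring the ring and slot here.

```bash
cat >> h.py <<'E'
from scipy.optimize import least_squares
def ring(c,box,z=.147):
    # orange annulus: fit outer and inner circles at z (outer .0495, inner .0405 top edge)
    m=blob(c,"orange",box).astype(np.uint8)
    cs,hh=cv2.findContours(m,cv2.RETR_CCOMP,cv2.CHAIN_APPROX_NONE)
    res={}
    for i,k in enumerate(cs):
        if len(k)<60: continue
        p=pts_uv(c,k[:,0],z); 
        f=least_squares(lambda x:np.hypot(p[:,0]-x[0],p[:,1]-x[1])-x[2],[*p.mean(0),.045],loss="soft_l1",f_scale=.0005)
        print("outer" if hh[0][i][3]<0 else "inner",f.x.round(4),np.abs(f.fun).mean().round(5))
        if hh[0][i][3]<0: res=f.x
    return res[:2]
def pts_uv(c,uv,z): return np.array([at(c,a,b,z) for a,b in uv])[:,:2]
def slot(c,ctr,r=.030):
    h=cv2.cvtColor(c["image"],cv2.COLOR_RGB2HSV).astype(int)
    t=np.linspace(0,2*np.pi,60);poly=proj(c,np.c_[ctr[0]+.0385*np.cos(t),ctr[1]+.0385*np.sin(t),0*t+.128])
    k=np.zeros(h.shape[:2],np.uint8);cv2.fillPoly(k,[poly.round().astype(int)],1)
    m=((k>0)&(h[...,1]<90)).astype(np.uint8)
    n,l,s,ce=cv2.connectedComponentsWithStats(m);i=1+np.argmax(s[1:,4])
    cs,_=cv2.findContours((l==i).astype(np.uint8),cv2.RETR_EXTERNAL,cv2.CHAIN_APPROX_NONE)
    print("slot",s[i,4],pca(pts(c,l==i,.128)), cv2.minAreaRect((pts_uv(c,cs[0][:,0],.128)*1000).astype(np.float32)))
E
python3 - <<'E'
from h import *
c=camera("wrist")
r=ring(c,(190,100,320,235)); slot(c,r)
E
```

```text
outer [ 0.5334 -0.2168  0.0477] 0.00027
inner [ 0.5337 -0.2164  0.0408] 0.00031
slot 757 (array([ 0.53410681, -0.21642173]), np.float64(20.909788071183783), array([0.01284374, 0.06862469])) ((533.6524047851562, -216.684814453125), (68.46166229248047, 13.387653350830078), 20.907733917236328)
```

Request:
drive_tool([
  [[0,36,0],[0,0,6],1],
  [[0,36,0],[0,0,6],1],
  [[0,36,0],[0,0,6],1],
  [[0,36,0],[0,0,6],1],
  [[0,36,0],[0,0,6],1],
  [[0,36,0],[0,0,6],1],
  [[0,36,-10],[0,0,6],1],
  [[0,36,-20],[0,0,6],1],
])

```text
clock: 2.35
eef_pos: [0.5335, 0.0696, 0.2918]
tool_rot: [0.378, 0.926, 0.001, 0.003]
ft_force: [1.4, 0.3, -0.0]
grip_width: 0.0855
grasp_force: 0.0
```

Request:
drive_tool([
  [[0,36,-30],[0,0,5.5],1],
  [[0,32,-30],[0,0,0],1],
  [[0,0,-20],[0,0,0],1],
  [[0,0,0],[0,0,0],1],
  [[0,0,0],[0,0,0],1],
])

```text
clock: 2.77
eef_pos: [0.5318, 0.1306, 0.2135]
tool_rot: [0.335, 0.942, -0.001, -0.001]
ft_force: [-0.7, -0.5, -0.1]
grip_width: 0.0854
grasp_force: 0.0
```

```bash
python3 - <<'E'
from h import *
c=camera("wrist");save(c,"w2.png");o=get_obs();print(o["clock"],o["eef_pos"],o["tool_rot"],np.degrees(o["joint_pos"]))
a,b=proj(c,[.533,.137,.104])[0];print(a,b)
m=blob(c,"red",[int(max(0,v)) for v in(a-80,b-80,a+80,b+80)]);print(m.sum(),pca(pts(c,m,.1)))
E
```

```text
2.8167 [0.53305117 0.13050248 0.21502818] [ 3.35244583e-01  9.42131102e-01 -1.14736442e-04  2.06255855e-04] [ 1.37699218e+01  1.97363188e+01  6.01117224e+00  7.62623414e+01
 -2.39778367e-02  5.29447434e+01]
263.72096499484405 188.79004768838004
985 (array([0.53378915, 0.14055643]), np.float64(141.43709585260723), array([0.01211657, 0.05703175]))
```

View pics/w2.png

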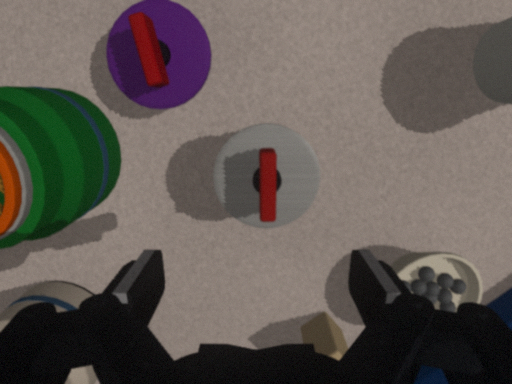

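The closure is at (267,176) with its wing vertical in the picture, so the fingers straddle it correctly. The purple look-alike is at (160,55). I'm fitting a model of wing and lid for a precise centre.

```bash
cat >> h.py <<'E'
def wingfit(cs,x0,zo=.06):
    X=np.array([[a,b,z] for a in(-.03,.03) for b in(-.007,.007) for z in(.016,.044)])
    tgt=[(c,cv2.GaussianBlur(m.astype(np.float32),(0,0),1.5)) for c,m in cs]
    S=4
    def f(p):
        t=p[2];R=np.array([[np.cos(t),-np.sin(t),0],[np.sin(t),np.cos(t),0],[0,0,1]])
        W=X@R.T+[p[0],p[1],zo];r=0
        for c,g in tgt:
            h=cv2.convexHull(proj(c,W).astype(np.float32))
            k=np.zeros(g.shape,np.uint8);cv2.fillConvexPoly(k,np.round(h*16).astype(int),255,cv2.LINE_AA,4)
            r+=((cv2.GaussianBlur(k.astype(np.float32)/255,(0,0),1.5)-g)**2).sum()/g.sum()
        return r
    from scipy.optimize import minimize
    r=minimize(f,x0,method="Nelder-Mead",options=dict(initial_simplex=[np.array(x0)+d for d in([0,0,0],[.004,0,0],[0,.004,0],[0,0,.05])],xatol=1e-5,fatol=1e-5))
    return r.x,np.degrees(r.x[2]),r.fun
E
python3 - <<'E'
from h import *
c=camera("wrist");t=camera("top")
m=blob(c,"red",(184,109,343,268));mt=blob(t,"red",(190,180,232,220))
x0=[.533,.138,np.radians(141)]
print(wingfit([(c,m)],x0));print(wingfit([(t,mt)],x0))
for s in silhouettes("closure",c):
    b=s["bbox"];print(s["conf"],b)
    if 200<b[0]<230: print("lid",outer(c,s["region"],.066))
E
```

```text
Traceback (most recent call last):
  File "h.py", line 25, in blob
    i=1+np.argmax(s[1:,4]); return (l==i)
        ~~~~~~~~~^^^^^^^^^
ValueError: attempt to get argmax of an empty sequence
```

The arm now hides the closure from the top camera, so I'll use only the wrist picture.

```bash
python3 - <<'E'
from h import *
c=camera("wrist");b=camera("side")
m=blob(c,"red",(184,109,343,268))
x0=[.533,.138,np.radians(141)]
print(wingfit([(c,m)],x0))
for s in silhouettes("closure",c):
    b_=s["bbox"];print(s["conf"],b_)
    if 200<b_[0]<230: print("lid",outer(c,s["region"],.066))
try: print(wingfit([(b,blob(b,"red",(220,200,270,250)))],x0))
except Exception as e: print(e)
E
```

```text
(array([0.53490295, 0.1391688 , 2.46281236]), np.float64(141.10875417748812), np.float64(0.18443720042705536))
0.76 [212.7, 117.6, 317.3, 224.2]
lid (array([0.53422784, 0.13969051]), (99.24678802490234, 99.94286346435547))
(array([0.53502636, 0.13748426, 2.33445393]), np.float64(133.75435742973784), np.float64(0.15659099817276))
```

Request:
drive_tool([
  [[1.5,8.5,-20],[0,0,0.25],1],
  [[0,0,-30],[0,0,0],0.6],
  [[0,0,-30],[0,0,0],0.6],
  [[0,0,-30],[0,0,0],0.6],
  [[0,0,-20],[0,0,0],0.6],
  [[0,0,-10],[0,0,0],0.6],
  [[0,0,0],[0,0,0],0.6],
  [[0,0,0],[0,0,0],0.6],
])

```text
clock: 3.73
eef_pos: [0.5352, 0.1405, 0.0749]
tool_rot: [0.332, 0.943, 0.0, 0.0]
ft_force: [-0.4, 0.5, -0.2]
grip_width: 0.0512
grasp_force: 0.0
```

```bash
python3 - <<'E'
from h import *
c=camera("wrist");save(c,"w3.png");o=get_obs();print(o["clock"],o["eef_pos"],o["tool_rot"],o["ft_force"])
E
```

```text
3.7833 [0.53592134 0.14075523 0.07574804] [3.32131119e-01 9.43232187e-01 7.85283891e-04 1.15987761e-03] [0.68457561 1.11107886 0.26018489]
```

View pics/w3.png

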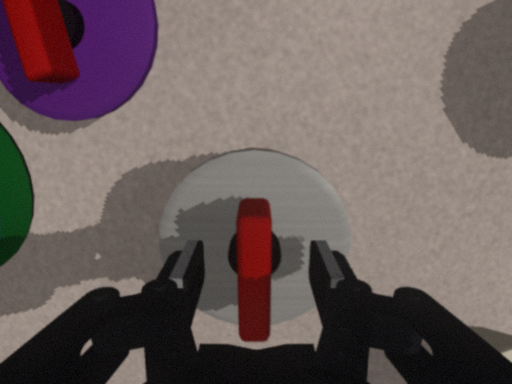

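The red wing at (255,265) is centred between the fingertips at (203,265) and (310,265). Closing and lifting.

Request:
drive_tool([
  [[0,0,0],[0,0,0],0.4],
  [[0,0,0],[0,0,0],0.2],
  [[0,0,0],[0,0,0],0],
  [[0,0,0],[0,0,0],0],
  [[0,0,0],[0,0,0],0],
  [[0,0,0],[0,0,0],0],
  [[0,0,0],[0,0,0],0],
  [[0,0,0],[0,0,0],0],
])

```text
clock: 4.45
eef_pos: [0.5368, 0.1412, 0.0783]
tool_rot: [0.332, 0.943, 0.002, 0.003]
ft_force: [-1.4, -0.1, 13.7]
grip_width: 0.0127
grasp_force: 100.1
```

Request:
drive_tool([
  [[0,0,2],[0,0,0],0],
  [[0,0,5],[0,0,0],0],
  [[0,0,10],[0,0,0],0],
  [[0,0,20],[0,0,0],0],
  [[0,0,30],[0,0,0],0],
  [[0,0,30],[0,0,0],0],
  [[0,0,30],[0,0,0],0],
  [[0,0,30],[0,0,0],0],
])

```text
clock: 5.12
eef_pos: [0.534, 0.1405, 0.2327]
tool_rot: [0.332, 0.943, -0.0, -0.0]
ft_force: [1.7, -0.3, -3.7]
grip_width: 0.0126
grasp_force: 92.7
```

```bash
python3 - <<'E'
from h import *
o=get_obs();c=camera("wrist");b=camera("side")
print(o["clock"],o["eef_pos"],o["tool_rot"],o["ft_force"],o["ft_torque"])
print(c["image"].shape)
m=blob(c,"red",(200,150,320,350))
u=np.argwhere(m);print(u.min(0),u.max(0),m.sum())
p=o["eef_pos"]
print(wingfit([(c,m)],[p[0],p[1],np.radians(141)],p[2]-.075+.06))
save(b,"s3.png",(180,130,380,280),4)
E
```

```text
5.1167 [0.53395464 0.14047894 0.23273421] [ 3.31979675e-01  9.43286439e-01 -2.13343572e-04 -3.78004587e-04] [ 1.73894014 -0.34823401 -3.73024932] [ 0.03312643 -0.06011408  0.0204248 ]
(384, 512, 3)
[198 240] [334 273] 3827
(array([0.53666442, 0.13833707, 2.45890888]), np.float64(140.885101231708), np.float64(0.2333395779132843))
```

View pics/s3.png

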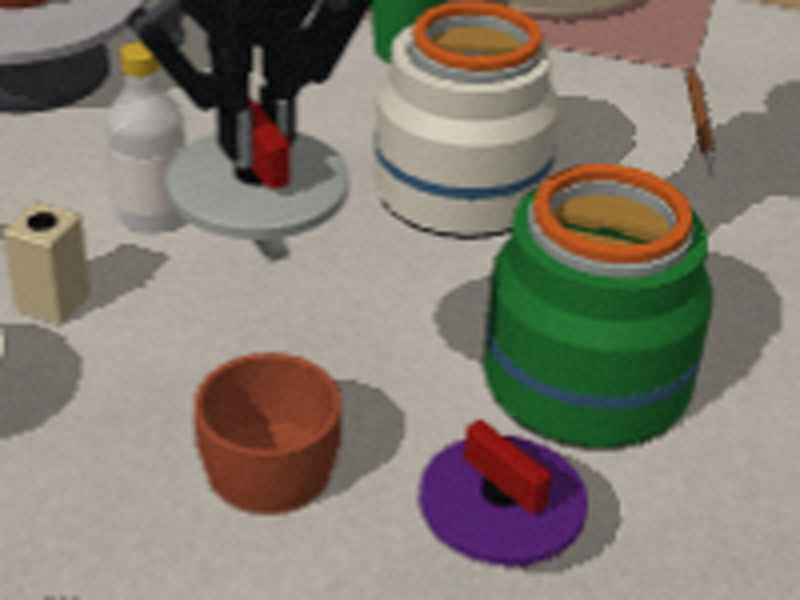

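The closure hangs level in the fingers, and the pot (270,430) and everything else stand untouched. Carrying it over the jar and turning +60° on the way.

Request:
drive_tool([
  [[0,-10,15],[0,0,5],0],
  [[0,-29,15],[0,0,5],0],
  [[0,-29,0],[0,0,5],0],
  [[0,-29,0],[0,0,5],0],
  [[0,-29,0],[0,0,5],0],
  [[0,-29,0],[0,0,5],0],
  [[0,-29,0],[0,0,5],0],
  [[0,-29,0],[0,0,5],0],
])

```text
clock: 5.88
eef_pos: [0.5336, -0.0736, 0.2602]
tool_rot: [-0.013, 1.0, 0.0, -0.001]
ft_force: [0.5, -0.3, -2.4]
grip_width: 0.013
grasp_force: 92.9
```

Request:
drive_tool([
  [[0,-29,0],[0,0,5],0],
  [[0,-29,0],[0,0,5],0],
  [[0,-29,0],[0,0,5],0],
  [[0,-29,0],[0,0,4.8],0],
  [[0,-28,0],[0,0,0],0],
  [[0,0,0],[0,0,0],0],
  [[0,0,0],[0,0,0],0],
  [[0,0,0],[0,0,0],0],
])

```text
clock: 6.55
eef_pos: [0.534, -0.216, 0.2602]
tool_rot: [-0.182, 0.983, 0.001, -0.001]
ft_force: [0.1, -0.5, -2.3]
grip_width: 0.0126
grasp_force: 74.1
```

```bash
python3 - <<'E'
from h import *
P=[]
for i in range(4):
    c=camera("wrist");o=get_obs();P.append(o["eef_pos"])
p=np.mean(P,0);q=o["tool_rot"];print(o["clock"],p,np.std(P,0),q,"fingeraz",2*np.degrees(np.arctan2(q[1],q[0]))-90)
m=blob(c,"red",(200,150,320,350))
for d in(.015,.0183,.021):print(d,wingfit([(c,m)],[p[0],p[1],np.radians(201)],p[2]-d))
for s in silhouettes("closure",c):
    print(s["conf"],s["bbox"]); e=outer(c,s["region"],p[2]-.0183+.004);print(e)
t=camera("top")
for s in silhouettes("closure",t):print("top",s["conf"],s["bbox"],outer(t,s["region"],p[2]-.0183+.004))
save(c,"w4.png");
E
```

```text
6.75 [ 0.53440674 -0.21530416  0.26081548] [0.00015837 0.00014435 0.00023772] [-1.83294029e-01  9.83058116e-01  1.56051814e-04 -1.18891083e-04] fingeraz 111.12337405908596
0.015 (array([ 0.53563865, -0.21529815,  3.51260526]), np.float64(201.2574564900174), np.float64(0.24061483144760132))
0.0183 (array([ 0.53660225, -0.21486557,  3.51389884]), np.float64(201.33157308237833), np.float64(0.18397080898284912))
0.021 (array([ 0.53737118, -0.2145883 ,  3.50768954]), np.float64(200.97580639531668), np.float64(0.14362777769565582))
0.61 [163.1, 146.0, 349.2, 336.8]
(array([ 0.53827478, -0.21407419]), (100.13565063476562, 112.52110290527344))
top 0.75 [330.4, 176.3, 367.5, 221.5] (array([ 0.5322677 , -0.21540459]), (93.48882293701172, 98.85218048095703))
top 0.67 [307.8, 171.7, 353.2, 224.7] (array([ 0.52812659, -0.1815517 ]), (122.92048645019531, 138.17657470703125))
top 0.62 [194.2, 235.1, 233.5, 273.4] (array([0.39753238, 0.11121751]), (81.92073822021484, 84.7196044921875))
```

View pics/w4.png

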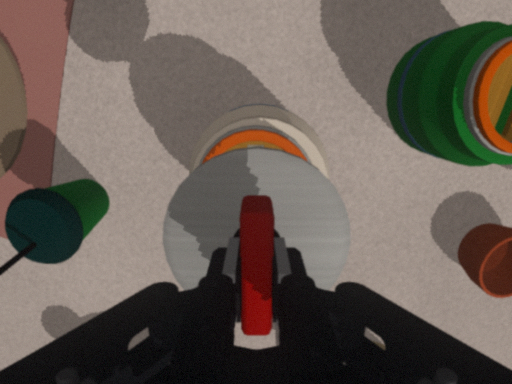

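The lid is over the jar and nearly concentric with the seal arc at (258,140), and the wing at (257,265) is parallel to the slot. I'll nudge (-2,-1.6) mm and lower to just above the ledge.

Request:
drive_tool([
  [[-2,-1.6,-15],[0,0,-0.2],0],
  [[0,0,-20],[0,0,0],0],
  [[0,0,-20],[0,0,0],0],
  [[0,0,-12],[0,0,0],0],
  [[0,0,-7],[0,0,0],0],
  [[0,0,-3],[0,0,0],0],
  [[0,0,0],[0,0,0],0],
  [[0,0,0],[0,0,0],0],
])

```text
clock: 7.57
eef_pos: [0.5331, -0.2181, 0.185]
tool_rot: [-0.181, 0.984, -0.0, 0.001]
ft_force: [0.1, -0.7, -2.4]
grip_width: 0.0132
grasp_force: 74.0
```

Request:
drive_tool([
  [[0,0,-1.5],[0,0,0],0],
  [[0,0,-1],[0,0,0],0],
  [[0,0,0],[0,0,0],0],
])

```text
clock: 7.82
eef_pos: [0.5328, -0.2181, 0.1821]
tool_rot: [-0.181, 0.984, -0.0, 0.0]
ft_force: [0.6, -0.5, -2.7]
grip_width: 0.013
grasp_force: 74.0
```

Request:
drive_tool([
  [[0,0,-1.5],[0,0,0],0],
  [[0,0,-1],[0,0,0],0],
  [[0,0,0],[0,0,0],0],
])

```text
clock: 8.07
eef_pos: [0.5324, -0.2179, 0.1789]
tool_rot: [-0.181, 0.984, 0.0, -0.0]
ft_force: [0.4, 1.0, -3.4]
grip_width: 0.0132
grasp_force: 74.0
```

Request:
drive_tool([
  [[0,0,-1],[0,0,0],0],
  [[0,0,-1],[0,0,0],0],
  [[0,0,0],[0,0,0],0],
])

```text
clock: 8.32
eef_pos: [0.5324, -0.2179, 0.1768]
tool_rot: [-0.181, 0.984, 0.0, -0.0]
ft_force: [0.4, -0.4, -2.9]
grip_width: 0.0126
grasp_force: 74.0
```

Request:
drive_tool([
  [[0,0,-1],[0,0,0],0],
  [[0,0,-1],[0,0,0],0],
  [[0,0,0],[0,0,0],0],
])

```text
clock: 8.57
eef_pos: [0.5324, -0.2179, 0.1748]
tool_rot: [-0.181, 0.984, 0.0, -0.0]
ft_force: [0.0, 0.9, -2.6]
grip_width: 0.0129
grasp_force: 74.0
```

Request:
drive_tool([
  [[0,0,-1],[0,0,0],0],
  [[0,0,-1],[0,0,0],0],
  [[0,0,0],[0,0,0],0],
])

```text
clock: 8.82
eef_pos: [0.5324, -0.2179, 0.1728]
tool_rot: [-0.181, 0.984, 0.0, -0.0]
ft_force: [-0.5, 0.4, -2.2]
grip_width: 0.0129
grasp_force: 74.0
```

Request:
drive_tool([
  [[0,0,-1],[0,0,0],0],
  [[0,0,-1],[0,0,0],0],
  [[0,0,0],[0,0,0],0],
])

```text
clock: 9.07
eef_pos: [0.5324, -0.2179, 0.1709]
tool_rot: [-0.181, 0.984, 0.0, -0.0]
ft_force: [-0.1, 0.3, -2.0]
grip_width: 0.013
grasp_force: 74.1
```

No contact at 7 mm past the ledge level, so the bar is in the slot. Going on to the seal.

Request:
drive_tool([
  [[0,0,-1],[0,0,0],0],
  [[0,0,-1],[0,0,0],0],
  [[0,0,0],[0,0,0],0],
])

```text
clock: 9.32
eef_pos: [0.5324, -0.2179, 0.1689]
tool_rot: [-0.181, 0.984, 0.0, -0.0]
ft_force: [0.4, -0.2, -3.2]
grip_width: 0.0133
grasp_force: 74.1
```

Request:
drive_tool([
  [[0,0,-1],[0,0,0],0],
  [[0,0,-1],[0,0,0],0],
  [[0,0,0],[0,0,0],0],
])

```text
clock: 9.57
eef_pos: [0.5324, -0.2179, 0.1669]
tool_rot: [-0.181, 0.984, 0.0, -0.0]
ft_force: [0.4, 0.1, -2.7]
grip_width: 0.013
grasp_force: 74.1
```

Request:
drive_tool([
  [[0,0,-1],[0,0,0],0],
  [[0,0,-1],[0,0,0],0],
  [[0,0,0],[0,0,0],0],
])

```text
clock: 9.82
eef_pos: [0.5327, -0.2179, 0.1651]
tool_rot: [-0.181, 0.984, 0.0, 0.0]
ft_force: [1.3, 1.0, -1.8]
grip_width: 0.0127
grasp_force: 74.3
```

Request:
drive_tool([
  [[0,0,-1],[0,0,0],0],
  [[0,0,0],[0,0,0],0],
])

```text
clock: 9.98
eef_pos: [0.5329, -0.2179, 0.1643]
tool_rot: [-0.181, 0.984, -0.0, 0.0]
ft_force: [0.4, 0.6, -1.7]
grip_width: 0.0128
grasp_force: 74.4
```

Request:
drive_tool([
  [[0,0,-1],[0,0,0],0],
  [[0,0,0],[0,0,0],0],
])

```text
clock: 10.15
eef_pos: [0.533, -0.2179, 0.1634]
tool_rot: [-0.181, 0.984, -0.0, 0.001]
ft_force: [1.7, 1.4, -0.2]
grip_width: 0.0125
grasp_force: 74.7
```

Request:
drive_tool([
  [[1,0.3,-0.5],[0,0,0],0],
  [[0,0,0],[0,0,0],0],
  [[0,0,0],[0,0,0],0],
])

```text
clock: 10.4
eef_pos: [0.5334, -0.2178, 0.1628]
tool_rot: [-0.181, 0.984, -0.0, -0.0]
ft_force: [-1.1, 0.4, 1.4]
grip_width: 0.0127
grasp_force: 75.0
```

Request:
drive_tool([
  [[0,0,-1],[0,0,0],0],
  [[0,0,0],[0,0,0],0],
  [[0,0,0],[0,0,0],0],
])

```text
clock: 10.65
eef_pos: [0.5334, -0.2177, 0.162]
tool_rot: [-0.181, 0.984, -0.0, -0.0]
ft_force: [-2.0, 1.4, 3.2]
grip_width: 0.0134
grasp_force: 75.5
```

Request:
drive_tool([
  [[0,0,-1],[0,0,0],0],
  [[0,0,0],[0,0,0],0],
  [[0,0,0],[0,0,0],0],
])

```text
clock: 10.9
eef_pos: [0.5334, -0.2178, 0.1611]
tool_rot: [-0.181, 0.984, -0.0, 0.0]
ft_force: [-1.9, 0.3, 5.1]
grip_width: 0.0128
grasp_force: 75.9
```

Request:
drive_tool([
  [[-0.4,0,-1],[0,0,0],0],
  [[0,0,-1],[0,0,0],0],
  [[0,0,0],[0,0,0],0],
])

```text
clock: 11.15
eef_pos: [0.5334, -0.2178, 0.1597]
tool_rot: [-0.181, 0.984, -0.0, 0.001]
ft_force: [-3.6, 1.1, 8.9]
grip_width: 0.0131
grasp_force: 76.7
```

Request:
drive_tool([
  [[0,0,-1],[0,0,0],0],
  [[0,0,-1],[0,0,0],0],
  [[0,0,0],[0,0,0],0],
  [[0,0,0],[0,0,0],0],
])

```text
clock: 11.48
eef_pos: [0.5334, -0.2178, 0.1586]
tool_rot: [-0.181, 0.984, -0.001, 0.001]
ft_force: [-4.3, 1.3, 11.7]
grip_width: 0.0127
grasp_force: 77.3
```

Request:
drive_tool([
  [[-0.8,0.2,-0.8],[0,0,0],0],
  [[0,0,0],[0,0,0],0],
  [[0,0,0],[0,0,0],0],
])

```text
clock: 11.73
eef_pos: [0.5334, -0.2178, 0.1583]
tool_rot: [-0.181, 0.984, -0.001, 0.002]
ft_force: [-1.3, 2.4, 12.9]
grip_width: 0.0127
grasp_force: 77.5
```

Request:
drive_tool([
  [[0,0,-0.7],[0,0,0],0],
  [[0,0,0],[0,0,0],0],
  [[0,0,0],[0,0,0],0],
])

```text
clock: 11.98
eef_pos: [0.5334, -0.2178, 0.1578]
tool_rot: [-0.181, 0.984, -0.001, 0.002]
ft_force: [-2.2, 2.1, 13.6]
grip_width: 0.0129
grasp_force: 77.8
```

Request:
drive_tool([
  [[0,0.2,-0.6],[0,0,0],0],
  [[0,0,0],[0,0,-1],0],
  [[0,0,0],[0,0,-2],0],
  [[0,0,0],[0,0,-2],0],
  [[0,0,0],[0,0,0],0],
])

```text
clock: 12.4
eef_pos: [0.5342, -0.218, 0.1577]
tool_rot: [-0.138, 0.99, -0.002, 0.003]
ft_force: [-1.3, 1.0, 14.2]
grip_width: 0.0128
grasp_force: 77.9
```

```bash
python3 -c "
from h import *
o=get_obs();print(o['ft_torque'],o['ft_force'],o['tool_rot'])"
```

```text
[0.37429223 0.74552208 0.202081  ] [-1.32375998  0.95804198 14.20161705] [-0.13755284  0.99048957 -0.00161348  0.00265041]
```

Request:
drive_tool([
  [[0,0,0],[0,0,-3],0],
  [[0,0,0],[0,0,-3],0],
  [[0,0,0],[0,0,-3],0],
  [[0,0,0],[0,0,-3],0],
  [[0,0,0],[0,0,0],0],
])

```text
clock: 12.82
eef_pos: [0.5347, -0.2184, 0.1578]
tool_rot: [-0.033, 0.999, -0.002, 0.003]
ft_force: [-0.9, -0.1, 14.3]
grip_width: 0.0132
grasp_force: 77.8
```

```bash
python3 -c "
from h import *
o=get_obs();print(o['ft_torque'],o['ft_force'],o['tool_rot'])"
```

```text
[0.22847809 0.6240286  0.1076059 ] [-0.88430184 -0.11699617 14.29080357] [-0.03277897  0.99945582 -0.00163193  0.00330647]
```

Request:
drive_tool([
  [[0,0,0],[0,0,-4],0],
  [[0,0,0],[0,0,-4],0],
  [[0,0,0],[0,0,-4],0],
  [[0,0,0],[0,0,-4],0],
  [[0,0,0],[0,0,-4],0],
  [[0,0,0],[0,0,0],0],
])

```text
clock: 13.32
eef_pos: [0.535, -0.2185, 0.1579]
tool_rot: [0.142, 0.99, -0.001, 0.004]
ft_force: [-1.1, 0.2, 13.6]
grip_width: 0.013
grasp_force: 85.2
```

Request:
drive_tool([
  [[0,0,-0.3],[0,0,-4],0],
  [[0,0,0],[0,0,-4],0],
  [[0,0,0],[0,0,-4],0],
  [[0,0,0],[0,0,-4],0],
  [[0,0,0],[0,0,-4],0],
  [[0,0,0],[0,0,0],0],
])

```text
clock: 13.82
eef_pos: [0.5351, -0.2186, 0.1578]
tool_rot: [0.311, 0.95, -0.001, 0.004]
ft_force: [0.6, 0.7, 14.3]
grip_width: 0.0127
grasp_force: 85.3
```

Request:
drive_tool([
  [[0,0,-0.3],[0,0,-4],0],
  [[0,0,0],[0,0,-4],0],
  [[0,0,0],[0,0,-4],0],
  [[0,0,0],[0,0,-4],0],
  [[0,0,0],[0,0,-4],0],
  [[0,0,0],[0,0,0],0],
])

```text
clock: 14.32
eef_pos: [0.535, -0.2186, 0.1576]
tool_rot: [0.472, 0.882, 0.0, 0.004]
ft_force: [-1.1, 0.1, 14.4]
grip_width: 0.0129
grasp_force: 85.3
```

```bash
python3 -c "
from h import *
o=get_obs();print(o['ft_torque'],o['ft_force'],o['tool_rot'])"
```

```text
[0.04281929 0.43846474 0.11685255] [-1.12851912  0.14846177 14.40556555] [4.71542842e-01 8.81832855e-01 9.82183009e-05 4.26077812e-03]
```

Request:
drive_tool([
  [[0,0,-0.3],[0,0,-4],0],
  [[0,0,0],[0,0,-4],0],
  [[0,0,0],[0,0,-4],0],
  [[0,0,0],[0,0,-0.8],0],
  [[0,0,0],[0,0,0],0],
  [[0,0,0],[0,0,0],0],
])

```text
clock: 14.82
eef_pos: [0.5349, -0.2186, 0.1573]
tool_rot: [0.566, 0.824, 0.001, 0.004]
ft_force: [-0.8, -0.5, 14.2]
grip_width: 0.013
grasp_force: 85.5
```

```bash
python3 -c "
from h import *
o=get_obs();q=o['tool_rot'];print(2*np.degrees(np.arctan2(q[1],q[0]))-90,o['ft_torque'],o['ft_force'],q)"
```

```text
21.065546679523194 [0.01704387 0.5742061  0.30532911] [-0.75788445 -0.47608977 14.15338434] [5.65929729e-01 8.24442737e-01 5.00175910e-04 4.17916051e-03]
```

Request:
drive_tool([
  [[0,0,1],[0,0,0],0],
  [[0,0,1],[0,0,0],0],
  [[0,0,1],[0,0,0],0],
  [[0,0,0],[0,0,0],0],
  [[0,0,0],[0,0,0],0],
])

```text
clock: 15.23
eef_pos: [0.5349, -0.2186, 0.1593]
tool_rot: [0.566, 0.824, 0.0, 0.004]
ft_force: [1.2, -0.3, 9.9]
grip_width: 0.0128
grasp_force: 84.4
```

Request:
drive_tool([
  [[0,0,1],[0,0,0],0],
  [[0,0,1],[0,0,0],0],
  [[0,0,0.5],[0,0,0],0],
  [[0,0,0],[0,0,0],0],
  [[0,0,0],[0,0,0],0],
])

```text
clock: 15.65
eef_pos: [0.5348, -0.2186, 0.1609]
tool_rot: [0.566, 0.824, 0.0, 0.003]
ft_force: [3.1, -1.1, 5.6]
grip_width: 0.0128
grasp_force: 83.5
```

```bash
python3 -c "
from h import *
o=get_obs();q=o['tool_rot'];print(2*np.degrees(np.arctan2(q[1],q[0]))-90,o['ft_torque'],o['ft_force'],q)"
```

```text
21.03818409861576 [-0.29596264 -0.11370335  0.18009108] [ 3.09945708 -1.06676621  5.56550846] [5.66128277e-01 8.24310055e-01 3.74854453e-04 3.40092875e-03]
```

Request:
drive_tool([
  [[0.5,-0.2,0.6],[0,0,0],0],
  [[0,0,0.6],[0,0,0],0],
  [[0,0,0],[0,0,0],0],
  [[0,0,0],[0,0,0],0],
])

```text
clock: 15.98
eef_pos: [0.5347, -0.2185, 0.1613]
tool_rot: [0.566, 0.824, 0.0, 0.002]
ft_force: [3.4, -2.3, 3.8]
grip_width: 0.0131
grasp_force: 83.2
```

Request:
drive_tool([
  [[0,0,1],[0,0,0],0],
  [[0,0,0],[0,0,0],0],
  [[0,0,0],[0,0,0],0],
])

```text
clock: 16.23
eef_pos: [0.534, -0.218, 0.1616]
tool_rot: [0.566, 0.824, 0.0, 0.001]
ft_force: [5.1, -2.7, 2.6]
grip_width: 0.0127
grasp_force: 82.9
```

```bash
python3 -c "
from h import *
o=get_obs();q=o['tool_rot'];print(2*np.degrees(np.arctan2(q[1],q[0]))-90,o['ft_torque'],o['ft_force'],q)"
```

```text
21.01249712621963 [-0.59726012 -0.8493155   0.07354176] [ 5.10451796 -2.68288283  2.60934427] [5.66315883e-01 8.24187266e-01 1.88686922e-04 1.27893164e-03]
```

It rose into the notch to 6 mm, and the reading is now below what the seal alone would give. I'll relieve the side load, then release.

Request:
drive_tool([
  [[1.2,-0.7,0.6],[0,0,0],0],
  [[0,0,0],[0,0,0],0],
  [[0,0,0],[0,0,0],0],
])

```text
clock: 16.48
eef_pos: [0.5339, -0.218, 0.1616]
tool_rot: [0.566, 0.824, 0.0, -0.0]
ft_force: [2.2, -1.0, 1.4]
grip_width: 0.013
grasp_force: 82.6
```

Request:
drive_tool([
  [[0,0,0.5],[0,0,0],0],
  [[0,0,0],[0,0,0],0],
  [[0,0,0],[0,0,0],0],
])

```text
clock: 16.73
eef_pos: [0.5339, -0.218, 0.1617]
tool_rot: [0.566, 0.824, -0.0, -0.0]
ft_force: [3.9, -1.8, -3.3]
grip_width: 0.0127
grasp_force: 81.6
```

```bash
python3 -c "
from h import *
o=get_obs();q=o['tool_rot'];print(2*np.degrees(np.arctan2(q[1],q[0]))-90,o['ft_torque'],o['ft_force'],q)"
```

```text
21.02640196480938 [-0.43521412 -0.98545195  0.01308853] [ 3.93791664 -1.76447422 -3.25420553] [ 5.66216283e-01  8.24256580e-01 -2.54982414e-05 -4.59636454e-04]
```

A hard stop at 0.1617 means the bar is home. Easing to zero load and opening.

Request:
drive_tool([
  [[0.8,-0.4,-0.4],[0,0,0],0],
  [[0,0,0],[0,0,0],0],
  [[0,0,0],[0,0,0],0],
])

```text
clock: 16.98
eef_pos: [0.534, -0.2181, 0.1617]
tool_rot: [0.566, 0.824, -0.0, -0.001]
ft_force: [0.7, 0.3, -0.1]
grip_width: 0.0129
grasp_force: 82.1
```

Request:
drive_tool([
  [[0,0,0],[0,0,0],0.2],
  [[0,0,0],[0,0,0],0.3],
  [[0,0,0],[0,0,0],0.5],
  [[0,0,0],[0,0,0],0.5],
  [[0,0,0],[0,0,0],0.5],
  [[0,0,0],[0,0,0],0.5],
])

```text
clock: 17.48
eef_pos: [0.5347, -0.2186, 0.162]
tool_rot: [0.566, 0.824, -0.0, -0.0]
ft_force: [-0.2, -0.9, 0.7]
grip_width: 0.0425
grasp_force: 0.0
```

Request:
drive_tool([
  [[0,0,3],[0,0,0],0.5],
  [[0,0,10],[0,0,0],0.5],
  [[0,0,20],[0,0,0],0.5],
  [[0,0,30],[0,0,0],0.5],
  [[0,0,30],[0,0,0],0.5],
  [[0,0,30],[0,0,0],0.5],
  [[0,0,0],[0,0,0],0.5],
  [[0,0,0],[0,0,0],0.5],
])

```text
clock: 18.15
eef_pos: [0.5361, -0.2191, 0.2886]
tool_rot: [0.566, 0.824, 0.001, 0.003]
ft_force: [0.9, 0.2, -0.2]
grip_width: 0.0425
grasp_force: 0.0
```

```bash
python3 - <<'E'
from h import *
c=camera("wrist");b=camera("side");o=get_obs();print(o["clock"],o["eef_pos"],o["ft_force"])
m=blob(c,"red",(200,80,320,300));print(wingfit([(c,m)],[.534,-.217,np.radians(111)],.144))
cv2.imwrite("pics/end.png",np.hstack([cv2.resize(c["image"],(400,300)),cv2.resize(b["image"][110:230,230:390],(400,300))])[:,:,::-1])
E
```

```text
18.25 [ 0.53465898 -0.2185111   0.2850436 ] [-0.60020029  0.81906822 -0.66875936]
(array([ 0.53419293, -0.21828823,  1.94288063]), np.float64(111.31886032218657), np.float64(0.1880607306957245))
```

View pics/end.png

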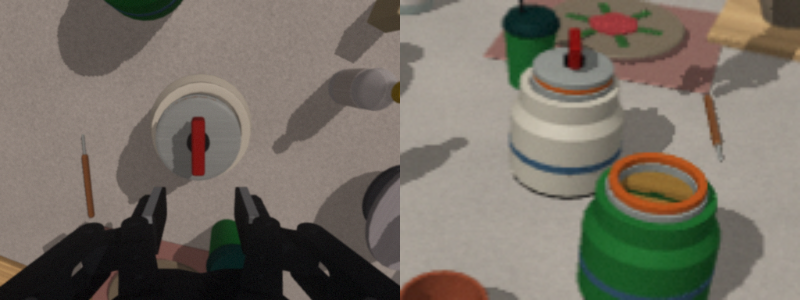

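The lid sits level on the seal at (198,135), its wing at azimuth 111°, which is 90° from the slot. The gripper is clear and nothing else has moved. Handing in.

```bash
python3 -c "
from workcell import job_done
print(job_done())"
```

```text
the job is handed in; nothing more can be done
None
```

The mill jar is closed and the job handed in at about 18 s: lid pressed on the seal, bar turned 90° and up in its notch to a firm stop, gripper clear; pushes stayed near 14 N, and the last pictures show nothing else moved.

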